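Dispense one petri dish and nudge it into the stop

TASK

Press the plunger of the petri dish dispenser all the way down once, so that a single dish comes out of the front, and let the plunger come back up. Then, with the fingertips, push that dish aside along the worktop until it sits fully home in the U-shaped metal stop. Pick nothing up, keep the other two dishes in the dispenser, and leave the vial, the timer and the marker where they are.

Things in the scene. Friction and masses are not known exactly. Their poses are not given: they have to be found in the camera images.
- dispenser: petri dish dispenser fixed to the worktop: open-topped bare metal magazine (58 tall, 68 wide, front face at x = -36) with three stacked dishes; behind it a white housing (x 31 to 126, 80 wide, 78 tall) with the plunger on top. Origin: magazine centre at worktop height; x points back to the housing, z up; dishes leave by the low outlet at the front, towards -x. Foot flanges reach y = +-54. All mm
- plunger_top (a point): centre of the top face of the plunger, a round black knob 34 mm across (flat top 26 mm across) on a steel rod, 128 mm above the worktop when up and 75 mm behind the magazine's centre; moves down with the plunger
- plunger (a joint): plunger travel: 0 = up, 0.030 m = fully down. A spring returns it (1.5 N at the top, 5 N at the bottom, more if pressed fast). It drives a blade 3 times as far forward, which pushes the lowest dish out until its centre is about 84 mm in front of the magazine's centre. When the plunger comes up the blade goes back and the stack drops by one dish. A second press ejects a second dish
- dish_1: the lowest dish of the stack, the one that comes out: round closed petri dish, 57 mm across, 15 mm tall, about 20 g. Origin: centre of its underside, z up
- dish_2: the middle dish of the stack, same size; stays in the dispenser and drops to the bottom. Origin: centre of its underside
- dish_3: the top dish of the stack, same size; stays in the dispenser. Origin: centre of its underside
- stop: low U-shaped fence of dark steel bar, fixed to the worktop left of the dispenser's outlet; bar 6 mm thick, 12 mm tall. Same origin and axes as point stop_home. From 6 mm in front of the origin the sides flare out to a mouth about 110 mm wide, ending 38 mm in front; two screws on a tab behind the back. The dish slides on the worktop, there is no floor plate under it
- stop_home (a point): point on the worktop where the centre of a dish lies when it is fully home in the stop. +y of this frame points at the closed back of the U (inner face 29.5 mm away), the mouth is towards -y; the side bars' inner faces are 32 mm to either side (3.5 mm play beside a dish)
- sample_vial: upright glass sample vial with a black cap, 23 mm across, 52 mm tall, to the right of the magazine; to be left alone. Origin: centre of its underside
- timer: small black bench timer, 50 x 76 x 24 mm, lying to the right of the housing; to be left alone. Origin: centre of its underside
- marker: black and white marker pen, 17 x 135 x 16 mm, lying to the left of the housing, beyond the stop; to be left alone. Origin: centre of its underside
Things that resemble listed ones, but are neither listed nor needed, are in the scene too. There is more than one size of the dispenser; the job needs the larger. Leave any blue look-alike of the dish_3 alone.

How it is judged (in metres and radians):
On the way, in this order (a step that is already met when the one before it is completed fails the run):
1. the plunger is pressed down and the lowest dish is out of the dispenser (value of joint plunger above 0.026 m and x of dish_1 in the frame of dispenser below -0.066 m), for 0.05 s.
2. the plunger is back up (value of joint plunger below 0.003 m), for 0.1 s.
3. the dish is home in the stop (horizontal distance between dish_1 and stop_home below 0.007 m), for 0.2 s.
At the end, for the whole second after the job is handed in: the first dish lies flat and still on the worktop with its centre within 7 mm of the home point of the stop, the plunger is up (within 3 mm), the other two dishes are stacked at the bottom of the magazine, and the vial, timer and marker are within 15 mm of where they stood (horizontal distance between dish_1 and stop_home below 0.007 m and height (world z) of each of dish_1, dish_2 below 0.004 m and angle between dish_1's own z axis and vertical below 0.1 rad and linear speed of dish_1 below 0.01 m/s and value of joint plunger below 0.003 m and x of dish_2 in the frame of dispenser between -0.008 and 0.008 m and y of dish_2 in the frame of dispenser between -0.008 and 0.008 m and x of dish_3 in the frame of dispenser between -0.008 and 0.008 m and y of dish_3 in the frame of dispenser between -0.008 and 0.008 m and height (world z) of dish_3 below 0.019 m and distance of each of sample_vial, timer, marker from where it was at the start of the episode below 0.015 m); the robot touches nothing.
It fails at once if the dispensed dish is lifted off the worktop or tipped up (height (world z) of dish_1 above 0.01 m or angle between dish_1's own z axis and vertical above 0.35 rad).
It fails at once if a second dish is ejected (x of any of dish_2, dish_3 in the frame of dispenser below -0.02 m).
It fails at once if a dish in the magazine is lifted (height (world z) of dish_2 above 0.022 m or height (world z) of dish_3 above 0.037 m).
It fails at once if the vial, the timer or the marker is moved or lifted (distance of any of sample_vial, timer, marker from where it was at the start of the episode above 0.015 m).
It also fails if it takes over 51 s, if anything falls off the work surface, if the arm or the gripper's body presses on something with over 40 N, if the wrist force passes 120 N, or if a joint passes its speed limit or range.

ROBOT

A 7-joint arm with a two-finger parallel gripper is mounted at the origin on a cart in front of the work surface, level with it; the furniture and walls round the work are solid. World frame = base frame: x ahead of the robot, y to its left, z up, the work surface at z = 0. Lengths are in m, angles in degrees, forces in N, time in s.
With the tool pointing down it reaches from about 0.425 to 0.875 m from the base axis. Payload 4.7 kg.
Tool frame: the origin (TCP) lies on the centre line of the jaws, within the pads' length; the fingertips stand ahead of it and the grasp point (between the pads) lies 2 mm behind it (env.tip_reach is the x of the fingertips in the tool frame, in m); x points along the fingers, z is the direction in which the jaws open and shut, and the axes are right-handed (so a half turn about x gives the same grasp; the last joint's range is limited). The gripper opens to 87 mm and grips with 3 to 60 N. Pads are 19 mm wide; open, the fingers measure 117 mm over their backs; the gripper's body (75 mm by 190 mm) begins 51 mm behind the grasp point.
Start: joints at [-75.453, 18.392, -4.016, 83.108, 1.295, 78.541, -3.26], TCP at [0.154, 0.631, 0.24] pointing down, gripper open.
Joint ranges: [-163.93, 163.93], [-17.29, 119.83], [-79.2, 71.16], [3.27, 140.29], [-89.18, 269.18], [5.43, 117.66], [-154.24, 154.24]. Speed limits (degrees/s): [147.25, 147.25, 180, 180, 180, 180, 180].

INTERFACE

Orientations are given as [roll, pitch, yaw] about the fixed x, y, z axes, in that order (R = Rz(yaw) Ry(pitch) Rx(roll)).
In Python, from cell import telemetry, optics, env, models gives the robot as it stands.
- The arm moves only by the shell command python3 -m pendant 'ROWS' [FORCE]. ROWS is JSON, a list of rows, each a list of 3 entries, a list of its own where there are three numbers: the finger opening in mm, from 0 to 87, then the shift along the tool's x, y, z in mm, then the turn, a rotation vector about the tool's x, y, z in rad. A call has 1 to 10 rows; each row is the pose to reach, as a shift and turn from the pose commanded when the call began, along the tool's axes at that moment; what a row does not reach only later rows make up. A row lasts 1/12 s, in which the tool goes at most 41.7 mm and 7.16 degrees, less where a joint would pass 70% of its speed; a pose out of reach is approached as far as the arm can. A call with a gripper value outside its range is refused whole. The fingers move at their own pace and stop on an object; FORCE is the grip in N (left out, the last holds). Time passes only in rows, so rows that repeat a pose let the fingers close. It gives the time, the measured TCP pose, the force and the opening at its end, in the units of the state.
- telemetry.get_obs(): the state, without advancing time (a new reading comes with each control period).
- optics.read_camera(name): name is "side" or "top" or "wrist"; returns a dict with "image" (480x640x3 uint8, blue, green, red), "range_z" (480x640 float32, m along the optical axis (not along the pixel's ray), 0 where there is no reading), "fx", "fy", "cx", "cy" (pixels), "k1" (the pictures are not rectified: a ray, as slopes to the right and down, at radius r is drawn at 1 + k1 r^2 times it, then the intrinsics apply), "cam_to_world" (4x4, takes a point from camera to world coordinates). Camera axes: x right, y up, looking along -z (the intrinsics and any distortion apply to the point x, -y, -z); pixel columns grow to the right and rows downward; lengths in m; the calibration is good to about 2 mm. A picture is of the moment at which its call begins.
- env.sign_off(): hands the job in, once; it reports no verdict.
Trained networks look in the newest picture that a camera, given by its name, has taken for a name from the list of things; names that differ only in an ending like _2 or _b are one class to them, and where a whole thing is asked for, a point or a joint stands for the part that bears it (a point fixed in the world has none). Each returns a list of dicts, best first, with "confidence" (0 to 1); they miss things now and then, are a little off and sometimes report something else, mostly with a low value. They report only what shows in the picture. A call takes as long as a camera call. They do not tell look-alikes from the thing itself.
- models.masks_of(camera, label): "pixels" (480x640 bool, what is visible of it) and "extent" ([left, top, right, bottom] as shares, 0 to 1, of the picture: columns of its width, rows of its height, round what is visible of it).
- models.landmark_of(camera, label): "centre" ([row, column] as shares, 0 to 1, of the picture: columns of its width, rows of its height: a listed point, or the origin of a listed thing).
The state is a dict: "time_s": time; "qpos": joint angles; "joint_velocities": joint speeds; "effort": joint torques, N m; "tool_pos": TCP position; "tool_rot": TCP orientation; "force": force on the tool from outside, world axes, zero at the start; "wrist_torque": the same for the moment, N m; "grip_width": finger opening in m.
Only numpy, scipy, OpenCV 4.12 (cv2) and the standard library are available. Lean on these libraries where they do the work, as an engineer would, in place of code of your own. Each camera call takes 0.05 s, during which the arm holds its last target.

## Working session

There is one attempt and no reset: what is moved stays moved. The work goes in short steps, Python scripts to look and compute and a shell command to move; the robot and the scene stay as the last step left them, time stands still between calls to the robot, and variables do not carry over. Pictures are saved under pics/ and viewed, and the job is handed in when it is done.

```bash
ls; mkdir -p pics
python3 - <<'E'
from cell import telemetry, optics, env, models
import cv2
o=telemetry.get_obs(); print(o, env.tip_reach)
for n in ["side","top"]:
    c=optics.read_camera(n); cv2.imwrite(f"pics/{n}0.png",c["image"]); print(n,c["fx"],c["k1"],c["cam_to_world"].round(3).tolist())
    for l in ["dispenser","plunger_top","stop","stop_home","dish_3","sample_vial","timer","marker"]:
        try:
            m=models.landmark_of(n,l); print(l,[(round(d["centre"][1]*640),round(d["centre"][0]*480),round(d["confidence"],2)) for d in m])
        except Exception as e: print(l,e)
E
```

```text
pics
{'time_s': 0.0, 'qpos': array([-75.45114462,  18.44114402,  -4.01684605,  83.17654888,
         1.29335007,  78.54088413,  -3.26001613]), 'joint_velocities': array([ 0.0297252 ,  0.11437115, -0.0367382 ,  0.12418731, -0.02280972,
        0.09643385,  0.01949327]), 'effort': array([-3.86726852e-04, -4.91293430e+01, -4.03958643e-01, -3.12529457e+01,
       -6.37920317e-02,  4.42351517e-02,  1.97982804e-04]), 'tool_pos': array([0.15429389, 0.63086884, 0.23842361]), 'tool_rot': array([-178.08305641,   89.88652001, -101.8212236 ]), 'force': array([-0.54221967, -1.29959609, -0.01458665]), 'wrist_torque': array([-0.02275532, -0.01025791, -0.00402054]), 'grip_width': 0.08714033864459546} 0.017
side 437.1469003676964 -0.00896127221054612 [[0.953, 0.174, -0.249, 0.348], [-0.304, 0.573, -0.761, -0.663], [0.01, 0.801, 0.599, 0.594], [0.0, 0.0, 0.0, 1.0]]
dispenser [(332, 250, 0.84), (215, 265, 0.8), (285, 212, 0.48)]
plunger_top [(369, 196, 0.59), (234, 217, 0.46)]
stop [(281, 210, 0.85), (330, 249, 0.64)]
stop_home [(285, 212, 0.83)]
dish_3 [(382, 210, 0.68), (328, 234, 0.51), (281, 208, 0.49)]
sample_vial [(354, 301, 0.52), (382, 288, 0.17)]
timer [(384, 287, 0.58)]
marker []
top 570.1113371214806 -0.005857350146752881 [[0.016, 0.99, -0.143, 0.376], [-1.0, 0.017, 0.004, -0.027], [0.006, 0.143, 0.99, 1.249], [0.0, 0.0, 0.0, 1.0]]
dispenser [(289, 318, 0.93), (297, 204, 0.87)]
plunger_top [(277, 291, 0.61), (297, 160, 0.57)]
stop [(220, 233, 0.83)]
stop_home [(221, 233, 0.77)]
dish_3 [(251, 132, 0.89), (297, 205, 0.58), (299, 206, 0.48)]
sample_vial []
timer [(363, 181, 0.66)]
marker [(225, 171, 0.76), (296, 205, 0.37)]
```

View pics/side0.png

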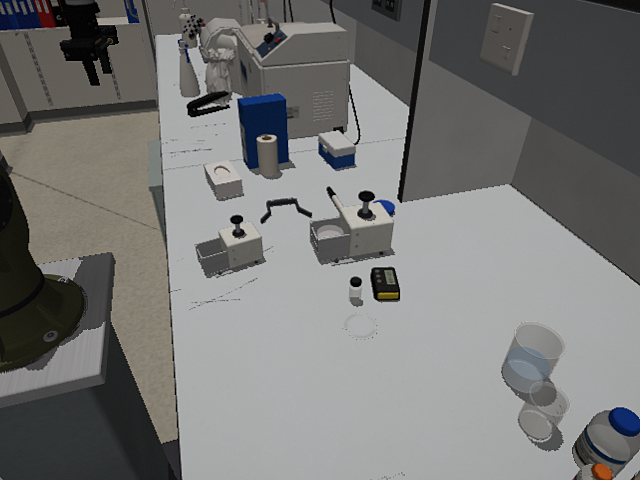

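View pics/top0.png

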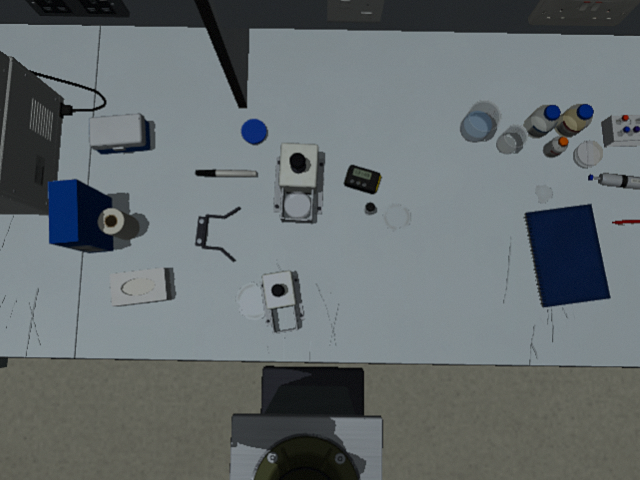

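The picture candidates for the dispenser are the large one at top-image (298,182), with its knob at (297,160), and the small one at (281,297), with its knob at (278,290). The dishes in view are in the large magazine (297,205), the blue look-alike (254,131), and clear ones at (397,217) and (252,300). I choose the large dispenser at (298,182). The stop is at (218,233), with its mouth towards image right. Next I measure these and make a close crop.

```bash
cat > h.py <<'E'
import numpy as np, cv2
from cell import telemetry, optics, env, models
def cam(n): return optics.read_camera(n)
def px2w(c,u,v,z=None):
    """pixels->world; on plane z if given, else depth"""
    u=np.asarray(u,float);v=np.asarray(v,float)
    xd=(u-c["cx"])/c["fx"]; yd=(v-c["cy"])/c["fy"]; x,y=xd.copy(),yd.copy()
    for _ in range(5):
        f=1+c["k1"]*(x*x+y*y); x=xd/f;y=yd/f
    T=c["cam_to_world"]; d=np.stack([x,-y,-np.ones_like(x)],-1)@T[:3,:3].T
    if z is None: s=c["range_z"][v.astype(int),u.astype(int)]
    else: s=(z-T[2,3])/d[...,2]
    return T[:3,3]+d*np.asarray(s)[...,None]
def w2px(c,p):
    T=c["cam_to_world"]; q=(np.asarray(p,float)-T[:3,3])@T[:3,:3]
    x=q[...,0]/-q[...,2]; y=-q[...,1]/-q[...,2]; f=1+c["k1"]*(x*x+y*y)
    return np.stack([c["cx"]+c["fx"]*x*f,c["cy"]+c["fy"]*y*f],-1)
def cloud(c):
    v,u=np.mgrid[0:480,0:640]; P=px2w(c,u.ravel(),v.ravel()).reshape(480,640,3); P[c["range_z"]==0]=np.nan; return P
E
python3 - <<'E'
from h import *
c=cam("top"); P=cloud(c); im=c["image"]
cv2.imwrite("pics/crop1.png",cv2.resize(im[110:340,180:420],None,fx=3,fy=2.6,interpolation=cv2.INTER_CUBIC)[:600,:800])
# housing top: z 70-85
for nm,(u0,u1,v0,v1) in dict(big=(265,335,135,230),small=(255,310,260,340)).items():
    Q=P[v0:v1,u0:u1].reshape(-1,3); Q=Q[~np.isnan(Q[:,0])]
    for lo,hi in [(0.035,0.05),(.05,.065),(.07,.085),(.085,.14)]:
        S=Q[(Q[:,2]>lo)&(Q[:,2]<hi)]
        if len(S)>5:
            r=cv2.minAreaRect((S[:,:2]*1000).astype(np.float32)); print(nm,lo,hi,len(S),np.round(r[0],1),np.round(r[1],1),round(r[2],1),"medz",round(np.median(S[:,2]),4))
        if lo==.085 and len(S):
            T=S[S[:,2]>S[:,2].max()-.006]; print("knob top",T.mean(0).round(4),S[:,2].max(), len(T))
print("landmarks")
for l,z in [("stop_home",0),("dispenser",0),("plunger_top",.128),("marker",0.0),("timer",0.0)]:
    for d in models.landmark_of("top",l): 
        u,v=d["centre"][1]*640,d["centre"][0]*480; print(l,round(d["confidence"],2),px2w(c,u,v,z).round(4))
for l in ["stop"]:
    for d in models.masks_of("top",l)[:1]:
        m=d["pixels"]; vv,uu=np.nonzero(m); print(l,d["confidence"],m.sum(),px2w(c,[uu.min(),uu.max()],[vv.mean()]*2,.012).round(3))
E
```

```text
big 0.035 0.05 635 [621.9  29.9] [ 77.7 123.7] 88.3 medz 0.0456
big 0.05 0.065 243 [623.9  30.1] [ 78.2 127.4] 87.8 medz 0.0574
big 0.07 0.085 1419 [674.6  29.5] [80.1 96.9] 88.5 medz 0.0786
big 0.085 0.14 239 [666.8  23.5] [46.8 32.9] 57.8 medz 0.1279
knob top [0.6702 0.0303 0.1302] 0.1343446990532342 103
small 0.035 0.05 131 [384.2  57.2] [117.7  56.9] 9.0 medz 0.0434
small 0.05 0.065 895 [407.   63.9] [84.7 63. ] 9.4 medz 0.0606
small 0.085 0.14 130 [409.8  64.1] [24.3 23.9] 44.9 medz 0.099
knob top [0.4102 0.0646 0.1004] 0.1043026104923499 76
landmarks
stop_home 0.88 [0.532  0.1976 0.    ]
dispenser 0.69 [0.604  0.0317 0.    ]
dispenser 0.64 [0.3539 0.052  0.    ]
plunger_top 0.72 [0.6703 0.0336 0.128 ]
plunger_top 0.61 [ 0.5698 -0.1128  0.128 ]
plunger_top 0.46 [0.4081 0.0575 0.128 ]
marker 0.69 [0.6718 0.1948 0.    ]
timer 0.7 [ 0.6622 -0.1111  0.    ]
stop 0.75 406 [[0.539 0.256 0.012]
 [0.54  0.173 0.012]]
```

View pics/crop1.png

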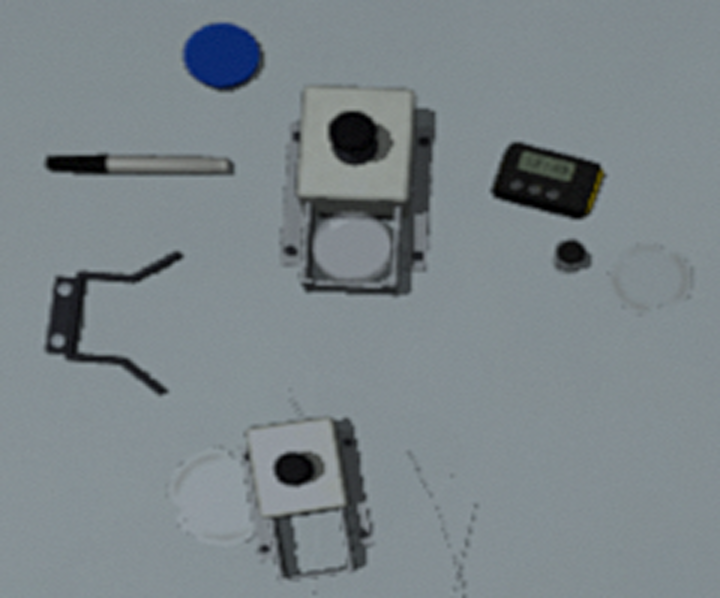

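Run:
```python
from h import *
from scipy.optimize import differential_evolution as DE
c=cam("top"); im=c["image"]
g=cv2.cvtColor(im,cv2.COLOR_BGR2GRAY).astype(float)
u0,u1,v0,v1=185,250,195,275; K=6
G=cv2.resize(g[v0:v1,u0:u1],None,fx=K,fy=K,interpolation=cv2.INTER_CUBIC)
D=np.clip((110-G)/50,0,1) 
print(np.percentile(G,[1,5,50,95]))
polys=[np.array(p,float)/1000 for p in [
 [(-38,29.5),(38,29.5),(38,35.5),(-38,35.5)],
 [(32,-6),(38,-6),(38,35.5),(32,35.5)],[(-32,-6),(-38,-6),(-38,35.5),(-32,35.5)],
 [(32,-6),(55,-38),(60,-35),(38,-4)],[(-32,-6),(-55,-38),(-60,-35),(-38,-4)]]]
def mask(p):
    M=np.zeros(G.shape,np.uint8); a=p[2]; R=np.array([[np.cos(a),-np.sin(a)],[np.sin(a),np.cos(a)]])
    for q in polys:
        w=q@R.T+p[:2]; P=np.c_[w,np.full(len(w),.012)]
        px=(w2px(c,P)-[u0-.5,v0-.5])*K-.5
        cv2.fillPoly(M,[np.round(px*8).astype(np.int32)],1,shift=3)
    return M
def cost(p): 
    M=mask(p)>0; 
    return -(D[M].sum()-0.5*(M.sum()-D[M].sum())) 
r=DE(cost,[(.50,.56),(.17,.23),(-.4,.4)],seed=1,maxiter=60)
# +y local points to world +y => yaw small
print(r.x.round(4),np.degrees(r.x[2]),r.fun,D.sum())
V=cv2.cvtColor(np.clip(G,0,255).astype(np.uint8),cv2.COLOR_GRAY2BGR); cs,_=cv2.findContours(mask(r.x),cv2.RETR_LIST,cv2.CHAIN_APPROX_NONE); cv2.drawContours(V,cs,-1,(0,0,255),1)
cv2.imwrite("pics/stopfit.png",V)
```

```text
[ 19.15644123  33.12750533 139.6636486  142.44489412]
[ 0.5364  0.1993 -0.0728] -4.168965219214545 -10242.441268512812 19028.498721825614
```

View pics/stopfit.png

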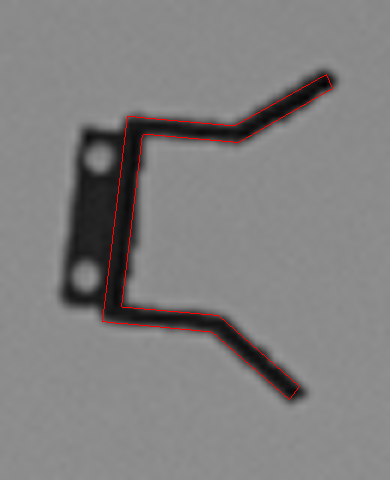

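```bash
cat >> h.py <<'E'
from scipy.spatial.transform import Rotation as Ro
def pose():
    o=telemetry.get_obs(); return np.array(o["tool_pos"]),Ro.from_euler("xyz",o["tool_rot"],degrees=True),o
def Rdown(psi):
    """tool x down, jaw axis z at angle psi deg from world x"""
    z=np.array([np.cos(np.radians(psi)),np.sin(np.radians(psi)),0]); x=np.array([0,0,-1.]); return Ro.from_matrix(np.c_[x,np.cross(z,x),z])
def plan(p,R=None):
    q,S,o=pose(); R=R or S
    print("now",q.round(4),"t",round(o["time_s"],2)," shift mm",(S.inv().apply(np.array(p)-q)*1000).round(1),"rot",(S.inv()*R).as_rotvec().round(4))
E
python3 - <<'E'
from h import *
q,S,o=pose(); print(S.as_matrix().round(3))
for a in (0,180): print(a); plan([.6705,.030,.20],Rdown(a))
c=cam("side");cv2.imwrite("pics/g.png",cv2.resize(c["image"][0:110,30:160],None,fx=5,fy=5))
c=cam("wrist");cv2.imwrite("pics/w.png",c["image"])
E
```

```text
[[ 0.    -0.971  0.238]
 [ 0.     0.238  0.971]
 [-1.    -0.     0.   ]]
0
now [0.1544 0.6314 0.2396] t 1.3  shift mm [  39.6 -644.1 -461.6] rot [1.331e+00 1.000e-04 0.000e+00]
180
now [0.1544 0.6314 0.2396] t 1.3  shift mm [  39.6 -644.1 -461.6] rot [-1.8106e+00 -0.0000e+00  1.0000e-04]
```

View pics/g.png

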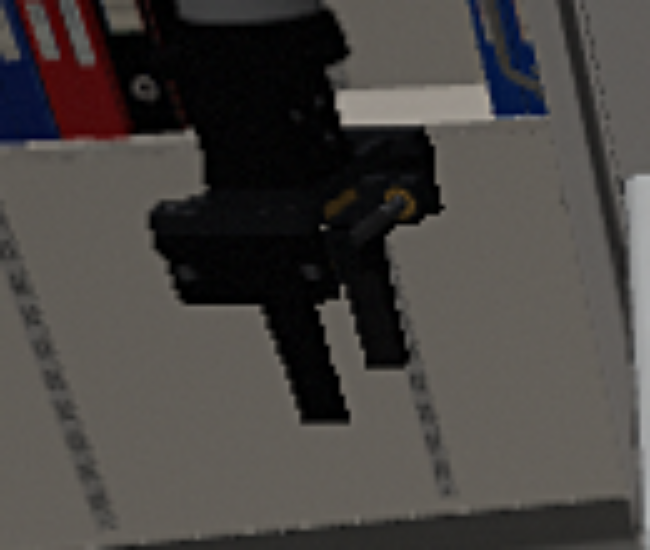

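```bash
python3 -m pendant '[[0,[0,-32,-23],[0.067,0,0]],[0,[0,-64,-46],[0.133,0,0]],[0,[0,-96,-69],[0.2,0,0]],[0,[0,-128,-92],[0.266,0,0]],[0,[0,-160,-115],[0.333,0,0]],[0,[0,-192,-138],[0.4,0,0]],[0,[0,-224,-161],[0.466,0,0]],[0,[0,-256,-184],[0.533,0,0]],[0,[0,-288,-207],[0.6,0,0]],[0,[0,-320,-230],[0.666,0,0]]]' 20
python3 -c "
from h import *
plan([.6705,.030,.20],Rdown(0))"
```

```text
time_s: 2.23
tool_pos: [0.4116, 0.3304, 0.24]
tool_rot: [19.6, 89.9, 57.6]
force: [1.5, 1.1, -0.1]
grip_width: 0.0286
now [0.4116 0.3304 0.24  ] t 2.23  shift mm [  39.9 -396.1   19.6] rot [ 0.6618  0.0009 -0.0007]
```

```bash
python3 -m pendant '[[0,[0,-38,2],[0.067,0,0]],[0,[0,-76,4],[0.133,0,0]],[0,[0,-114,6],[0.2,0,0]],[0,[0,-152,8],[0.266,0,0]],[0,[0,-190,10],[0.333,0,0]],[0,[0,-228,12],[0.4,0,0]],[0,[5,-266,14],[0.466,0,0]],[0,[10,-304,16],[0.533,0,0]],[0,[20,-342,18],[0.6,0,0]],[0,[30,-380,19],[0.662,0,0]]]' 20
python3 -m pendant '[[0,[0,0,0],[0,0,0]],[0,[0,0,0],[0,0,0]]]'
python3 -c "
from h import *
plan([.6705,.030,.16],Rdown(0))
c=cam('wrist');cv2.imwrite('pics/w1.png',c['image'])
c=cam('top');P=cloud(c);cv2.imwrite('pics/t1.png',c['image'][100:400,150:450])
c=cam('side');cv2.imwrite('pics/s1.png',cv2.resize(c['image'][80:330,180:500],None,fx=2.4,fy=2.4))
"
```

```text
time_s: 3.07
tool_pos: [0.6615, 0.0437, 0.2098]
tool_rot: [21.0, 89.9, 21.0]
force: [-0.2, 0.3, -0.2]
grip_width: 0.0006
time_s: 3.23
tool_pos: [0.6603, 0.0412, 0.2082]
tool_rot: [-129.3, 89.8, -129.4]
force: [-0.3, 0.8, -0.2]
grip_width: 0.0
now [0.6603 0.0412 0.2082] t 3.23  shift mm [ 48.2 -11.1  10.3] rot [-0.0019 -0.0019  0.0024]
```

View pics/w1.png

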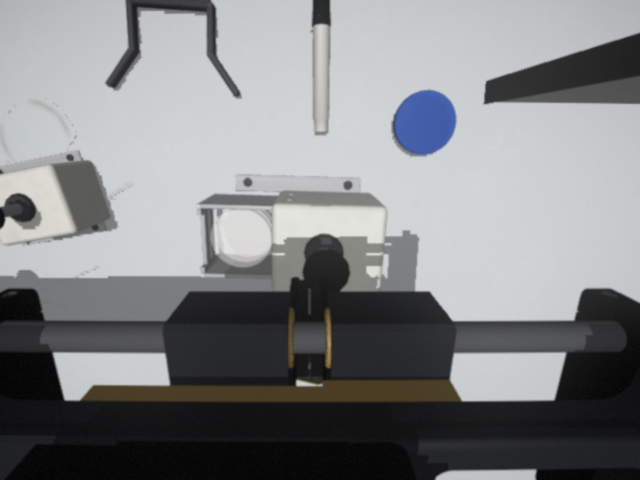

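View pics/s1.png

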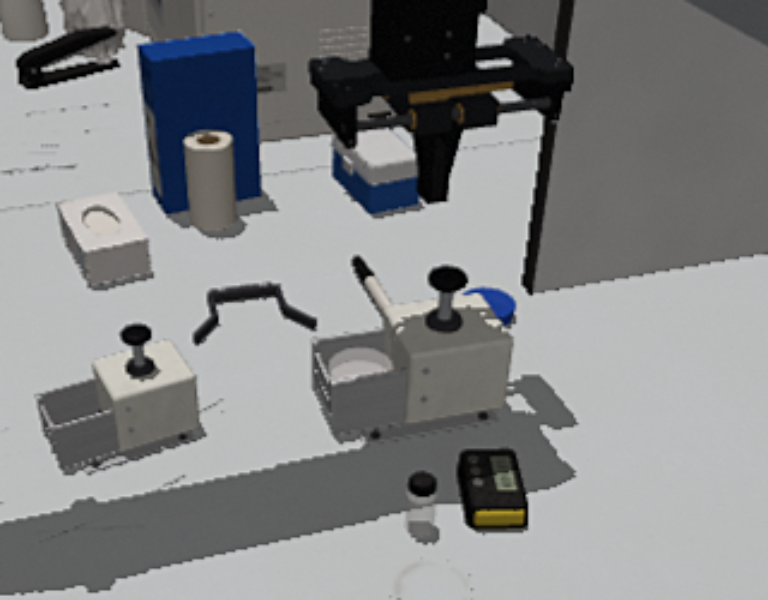

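The side view (s1) shows the closed fingertips above the large plunger knob, crop (447,278). The wrist view shows the knob at (325,245–265), the stop at (175,40) and the small dispenser at the left. The gripper body is about 190 mm wide along the jaw axis. I cross-check the knob and stop positions with the wrist camera before moving on.

Run:
```python
from h import *
c=cam("wrist")
for l,z in [("plunger_top",.128),("stop_home",0),("dispenser",0)]:
    for d in models.landmark_of("wrist",l): 
        u,v=d["centre"][1]*640,d["centre"][0]*480; print(l,round(d["confidence"],2),round(u),round(v),px2w(c,u,v,z).round(4))
P=cloud(c)
Q=P.reshape(-1,3); Q=Q[~np.isnan(Q[:,0])]
S=Q[(abs(Q[:,2]-.128)<.008)&(abs(Q[:,0]-.67)<.04)&(abs(Q[:,1]-.03)<.04)]; print(len(S), S.mean(0) if len(S) else 0, S.min(0),S.max(0))
S=Q[(abs(Q[:,2]-.0775)<.006)&(abs(Q[:,0]-.67)<.07)&(abs(Q[:,1]-.03)<.06)]; print(len(S), np.percentile(S,[1,99],axis=0).round(4))
S=Q[(abs(Q[:,2]-.1)<.008)&(abs(Q[:,0]-.41)<.04)&(abs(Q[:,1]-.06)<.04)]; print("smallknob",len(S), np.percentile(S,[1,99],axis=0).round(4))
plan([.6705,.030,.16],Rdown(0))
```

```text
plunger_top 0.92 324 283 [0.6704 0.0249 0.128 ]
dispenser 0.67 19 208 [0.3558 0.0534 0.    ]
1082 [0.67370531 0.03316156 0.12716329] [0.655547   0.01834185 0.12098379] [0.68844187 0.04363147 0.13020657]
6986 [[ 0.6296 -0.002   0.073 ]
 [ 0.7212  0.0667  0.083 ]]
smallknob 152 [[0.4176 0.0515 0.0929]
 [0.4244 0.0697 0.0987]]
now [0.6598 0.0463 0.2103] t 3.58  shift mm [ 50.3 -16.4  10.5] rot [ 0.0054  0.0009 -0.0011]
```

```bash
python3 -m pendant '[[0,[30,-12,11],[0,0,0]],[0,[30,-12,11],[0,0,0]],[0,[30,-12,11],[0,0,0]]]'
python3 - <<'E'
from h import *
for i in range(6):
    c=cam("top"); plan([.671,.030,.155],Rdown(0))
E
```

```text
time_s: 3.83
tool_pos: [0.6699, 0.0326, 0.1783]
tool_rot: [-171.6, 89.8, -171.5]
force: [-0.5, -1.0, 0.3]
grip_width: 0.0005
now [0.6706 0.0332 0.1796] t 3.88  shift mm [24.6 -3.2  0.4] rot [ 0.0032 -0.0011 -0.0003]
now [0.6711 0.0335 0.1805] t 3.93  shift mm [25.5 -3.5 -0.1] rot [ 0.0036  0.0006 -0.0007]
now [0.6714 0.0336 0.1809] t 3.98  shift mm [25.9 -3.6 -0.4] rot [ 0.0038  0.0015 -0.0009]
now [0.6715 0.0335 0.181 ] t 4.03  shift mm [26.  -3.6 -0.5] rot [ 0.0039  0.0018 -0.0009]
now [0.6715 0.0335 0.181 ] t 4.08  shift mm [26.  -3.5 -0.6] rot [ 0.0039  0.0019 -0.0008]
now [0.6715 0.0333 0.1808] t 4.13  shift mm [25.8 -3.4 -0.5] rot [ 0.0038  0.0017 -0.0007]
```

```bash
python3 -m pendant '[[0,[10,-3.5,0],[0.004,0,0]],[0,[20,-3.5,0],[0.004,0,0]],[0,[28,-3.5,0],[0.004,0,0]],[0,[33,-3.5,0],[0.004,0,0]],[0,[36,-3.5,0],[0.004,0,0]],[0,[39,-3.5,0],[0.004,0,0]],[0,[42,-3.5,0],[0.004,0,0]],[0,[45,-3.5,0],[0.004,0,0]],[0,[48,-3.5,0],[0.004,0,0]]]' 
python3 -c "
from h import *
plan([.671,.030,.114],Rdown(0))"
```

```text
time_s: 4.88
tool_pos: [0.6707, 0.0292, 0.1321]
tool_rot: [150.4, 90.0, 150.4]
force: [-3.0, 0.0, 3.5]
grip_width: 0.0005
now [0.6707 0.0292 0.1321] t 4.88  shift mm [18.1  0.8  0.3] rot [-0.001  -0.0007 -0.0004]
```

```bash
python3 -m pendant '[[0,[3,0,0],[0,0,0]],[0,[6,0,0],[0,0,0]],[0,[9,0,0],[0,0,0]],[0,[11,0,0],[0,0,0]],[0,[13,0,0],[0,0,0]],[0,[15,0,0],[0,0,0]],[0,[16,0,0],[0,0,0]],[0,[17,0,0],[0,0,0]],[0,[18,0,0],[0,0,0]],[0,[18,0,0],[0,0,0]]]'
```

```text
time_s: 5.72
tool_pos: [0.6711, 0.0292, 0.1154]
tool_rot: [81.8, 90.0, 81.8]
force: [-8.1, -0.2, 13.1]
grip_width: 0.0004
```

```bash
python3 -m pendant '[[0,[1,0,0],[0,0,0]],[0,[2,0,0],[0,0,0]],[0,[2,0,0],[0,0,0]]]'
python3 - <<'E'
from h import *
c=cam('side');cv2.imwrite('pics/s2.png',cv2.resize(c['image'][150:330,180:480],None,fx=2.6,fy=2.6,interpolation=cv2.INTER_CUBIC))
E
```

```text
time_s: 5.97
tool_pos: [0.6712, 0.0292, 0.1154]
tool_rot: [69.3, 89.9, 69.2]
force: [-11.0, 0.6, 21.4]
grip_width: 0.0003
```

View pics/s2.png

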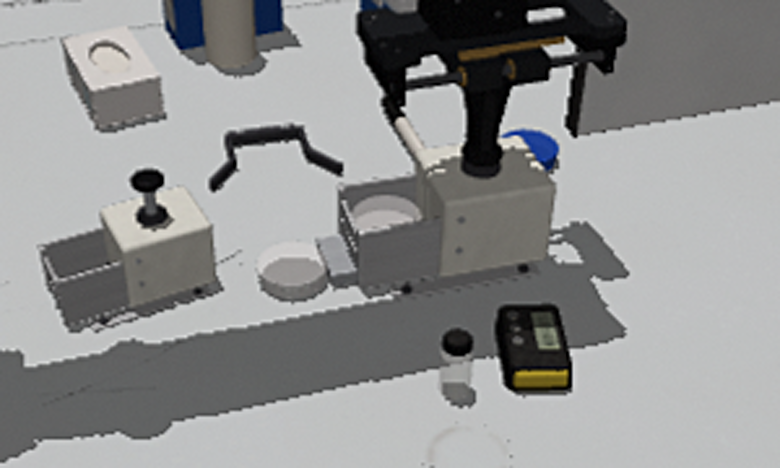

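The plunger is fully down against its stop at 21 N. One dish is out at crop (292,270), with the blade behind it. Now I release.

```bash
python3 -m pendant '[[0,[-4,0,0],[0,0,0]],[0,[-8,0,0],[0,0,0]],[0,[-12,0,0],[0,0,0]],[0,[-17,0,0],[0,0,0]],[0,[-22,0,0],[0,0,0]],[0,[-27,0,0],[0,0,0]],[0,[-32,0,0],[0,0,0]],[0,[-42,0,0],[0,0,0]],[0,[-55,0,0],[0,0,0]],[0,[-80,0,0],[0,0,0]]]'
python3 -m pendant '[[30,[-20,0,0],[0,0,0]],[30,[-20,-10,-35],[0,0,0]],[30,[-20,-20,-70],[0,0,0]],[30,[-20,-30,-105],[0,0,0]],[30,[-20,-40,-140],[0,0,0]],[30,[-20,-50,-155],[0,0,0]],[30,[-20,-60,-155],[0,0,0]],[30,[-20,-75,-155],[0,0,0]],[30,[-20,-75,-155],[0,0,0]],[30,[-20,-75,-155],[0,0,0]]]'
python3 - <<'E'
from h import *
c=cam('side');cv2.imwrite('pics/s3.png',cv2.resize(c['image'][150:330,180:480],None,fx=2.6,fy=2.6,interpolation=cv2.INTER_CUBIC))
c=cam('top');cv2.imwrite('pics/t3.png',cv2.resize(c['image'][110:340,180:420],None,fx=3,fy=2.6,interpolation=cv2.INTER_CUBIC))
plan([.52,-.03,.2],Rdown(0))
E
```

```text
time_s: 6.85
tool_pos: [0.6696, 0.0294, 0.1902]
tool_rot: [-172.9, 89.7, -173.0]
force: [-0.8, -0.0, -0.2]
grip_width: 0.0007
time_s: 7.68
tool_pos: [0.5171, -0.0463, 0.2124]
tool_rot: [3.4, 89.9, 3.3]
force: [-0.2, 0.7, -0.2]
grip_width: 0.03
now [ 0.5168 -0.0448  0.2117] t 7.78  shift mm [11.7 14.8  3.2] rot [-0.0005  0.0003 -0.0001]
```

View pics/s3.png

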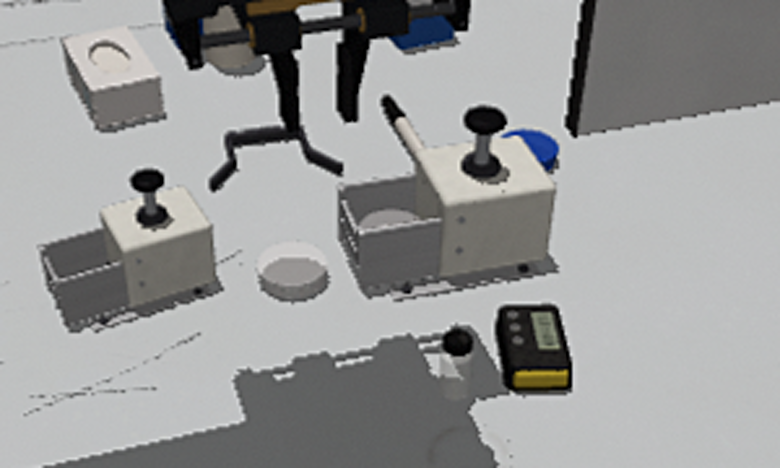

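View pics/t3.png

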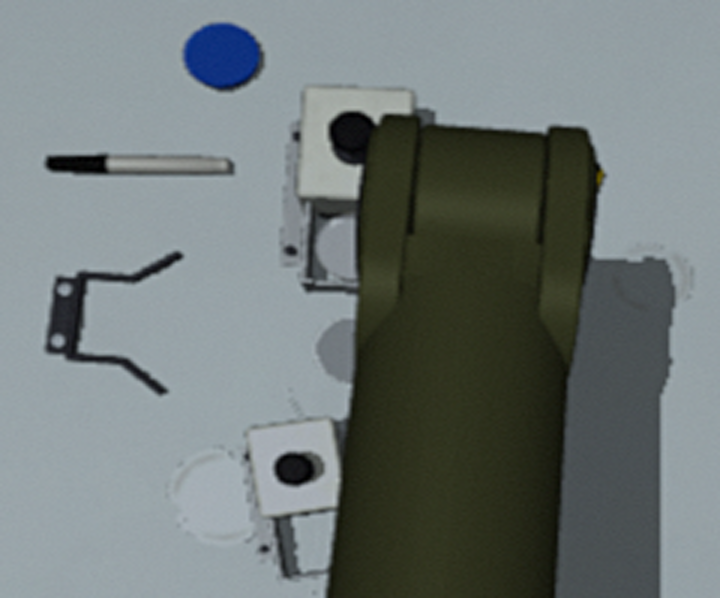

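The plunger is back up, with its knob at s3 (487,120). The dish lies free at s3 (292,270) and top crop (345,350). Next I measure the dish.

```bash
cat >> h.py <<'E'
def dish(n,show=None,guess=None):
    c=cam(n); out=[]
    for d in models.masks_of(n,"dish_1"):
        m=d["pixels"]; v,u=np.nonzero(m)
        if len(v)<30: continue
        w=px2w(c,u,v,.0075); out.append((round(d["confidence"],2),(round(u.mean()),round(v.mean())),cv2.minEnclosingCircle((w[:,:2]*1000).astype(np.float32)),w.mean(0).round(4)))
    for o in out: print(n,o)
    for d in models.landmark_of(n,"dish_1"): print(n,"lm",round(d["confidence"],2),px2w(c,d["centre"][1]*640,d["centre"][0]*480,0).round(4))
    P=cloud(c); Q=P.reshape(-1,3); Q=Q[~np.isnan(Q[:,0])]
    if guess is not None:
        S=Q[(Q[:,2]>.009)&(Q[:,2]<.02)&(np.hypot(Q[:,0]-guess[0],Q[:,1]-guess[1])<.04)]
        if len(S)>20: (x,y),r=cv2.minEnclosingCircle((np.array(S[:,:2])*1000).astype(np.float32)); print(n,"depth",len(S),S.mean(0).round(4),np.percentile(S,[2,98],axis=0).round(4)[:,:2].tolist(),round(x,1),round(y,1),round(r,1))
    if show: cv2.imwrite(show,c["image"])
    return c
E
python3 - <<'E'
from h import *
g=(.512,.034)
dish("side",guess=g); dish("wrist","pics/w4.png",g)
E
```

```text
side (0.71, (291, 253), ((510.9697570800781, 33.392433166503906), 36.5040397644043), array([0.513 , 0.0327, 0.0075]))
side (0.65, (329, 234), ((610.8613891601562, 70.74273681640625), 24.249300003051758), array([0.6108, 0.074 , 0.0075]))
side (0.53, (388, 206), ((779.3580932617188, 136.99127197265625), 32.015419006347656), array([0.7847, 0.1391, 0.0075]))
side lm 0.68 [0.61   0.0481 0.    ]
side lm 0.65 [0.7674 0.1334 0.    ]
side depth 417 [0.5124 0.0263 0.0159] [[0.4872, 0.002], [0.5383, 0.0543]] 511.4 28.1 30.2
wrist (0.94, (399, 142), ((603.2472534179688, 27.240522384643555), 30.939346313476562), array([0.6033, 0.0276, 0.0075]))
wrist (0.85, (306, 142), ((513.5054321289062, 27.604881286621094), 29.605531692504883), array([0.5136, 0.0284, 0.0075]))
wrist (0.75, (589, 27), ((768.671630859375, 132.39207458496094), 32.93223190307617), array([0.7685, 0.1289, 0.0075]))
wrist (0.34, (447, 268), ((662.2393798828125, -106.09807586669922), 38.30429458618164), array([ 0.664 , -0.1018,  0.0075]))
wrist lm 0.87 [0.6009 0.0262 0.    ]
wrist lm 0.82 [0.5118 0.0269 0.    ]
wrist lm 0.66 [0.7687 0.1307 0.    ]
wrist lm 0.65 [ 0.662  -0.1132  0.    ]
wrist lm 0.39 [ 0.5935 -0.1246  0.    ]
wrist depth 2870 [0.5139 0.0283 0.0151] [[0.4887, 0.0031], [0.539, 0.0533]] 513.9 27.9 28.4
```

View pics/w4.png

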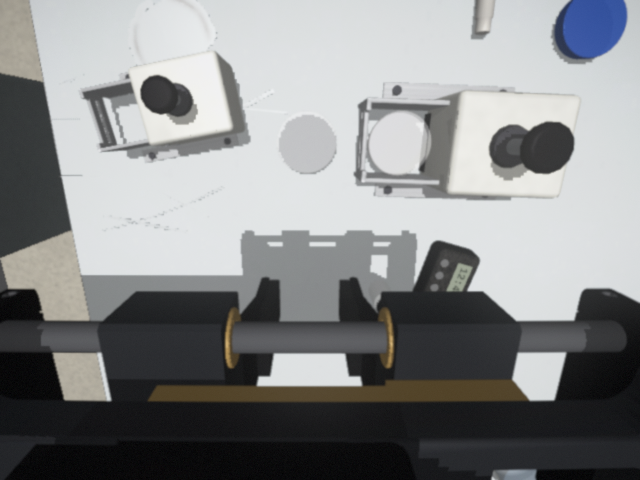

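```bash
python3 -m pendant '[[30,[20,3,8],[0,0,0]],[30,[50,3,8],[0,0,0]],[30,[80,3,8],[0,0,0]],[30,[110,3,8],[0,0,0]],[30,[135,3,8],[0,0,0]],[30,[155,3,8],[0,0,0]],[30,[165,3,8],[0,0,0]],[30,[172,3,8],[0,0,0]],[30,[172,3,8],[0,0,0]],[30,[172,3,8],[0,0,0]]]'
python3 - <<'E'
from h import *
c=cam('side');cv2.imwrite('pics/s5.png',cv2.resize(c['image'][150:330,180:480],None,fx=2.6,fy=2.6,interpolation=cv2.INTER_CUBIC))
dish("wrist","pics/w5.png",(.5135,.029))
plan([.525,-.01,.023],Rdown(0))
E
```

```text
time_s: 8.92
tool_pos: [0.5247, -0.0426, 0.0403]
tool_rot: [2.4, 89.9, 2.4]
force: [-0.3, 0.1, 0.9]
grip_width: 0.0297
wrist (0.65, (475, 151), ((608.1306762695312, 26.854459762573242), 33.497982025146484), array([0.6085, 0.0276, 0.0075]))
wrist (0.57, (285, 149), ((513.4360961914062, 27.666091918945312), 29.57192611694336), array([0.5134, 0.0288, 0.0075]))
wrist lm 0.85 [0.5125 0.0269 0.    ]
wrist lm 0.79 [0.6044 0.0262 0.    ]
wrist depth 11324 [0.514  0.029  0.0151] [[0.4887, 0.0031], [0.5392, 0.0536]] 514.0 28.0 28.5
now [ 0.525  -0.0425  0.0408] t 9.12  shift mm [17.8 32.5 -0.1] rot [-0.0009  0.0023 -0.0005]
```

View pics/s5.png

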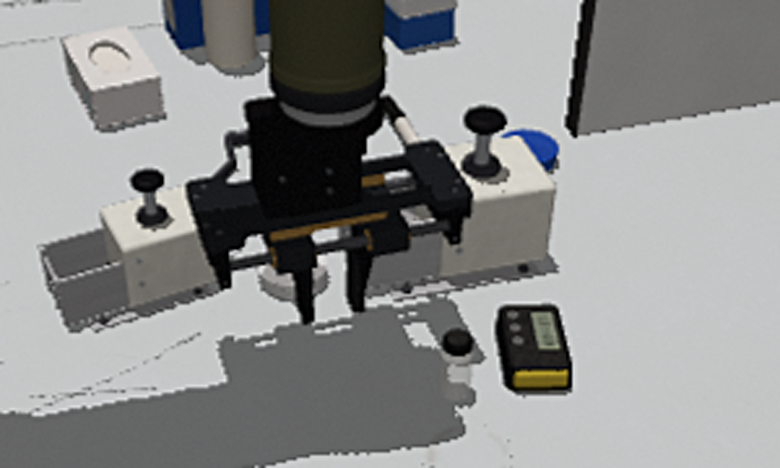

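View pics/w5.png

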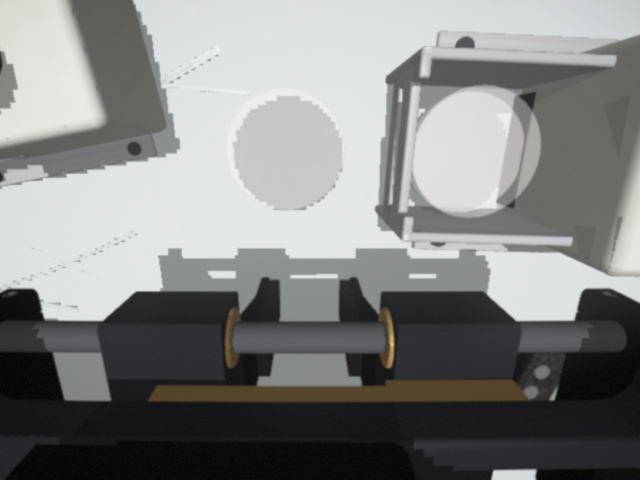

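s5 and w5 show the fingers down on the right of the dish (w5 dish centre 285,150). The body has room between the small knob and the large housing. Now I lower and begin the push.

```bash
python3 -m pendant '[[30,[9,5,0],[0,0,0]],[30,[16,10,0],[0,0,0]],[30,[17,16,0],[0,0,0]],[30,[17,22,0],[0,0,0]],[30,[17,28,0],[0,0,0]],[30,[17,33,0],[0,0,0]],[30,[17,38,0],[0,0,0]],[30,[17,43,0],[0,0,0]],[30,[17,48,0],[0,0,0]],[30,[17,53,0],[0,0,0]]]'
python3 - <<'E'
from h import *
c=cam('side');cv2.imwrite('pics/s6.png',cv2.resize(c['image'][150:330,180:480],None,fx=2.6,fy=2.6,interpolation=cv2.INTER_CUBIC))
dish("wrist","pics/w6.png",(.52,.044))
plan([.525,.12,.023],Rdown(0))
E
```

```text
time_s: 9.95
tool_pos: [0.5242, 0.0109, 0.0227]
tool_rot: [25.9, 90.0, 25.8]
force: [0.1, 0.3, -0.5]
grip_width: 0.0298
wrist (0.93, (488, 268), ((611.9072265625, 22.792360305786133), 35.12669372558594), array([0.6129, 0.0272, 0.0075]))
wrist (0.72, (296, 230), ((518.149169921875, 45.091148376464844), 30.682220458984375), array([0.518 , 0.0463, 0.0075]))
wrist lm 0.8 [0.6073 0.0219 0.    ]
wrist lm 0.75 [0.518  0.0466 0.    ]
wrist depth 12224 [0.5186 0.0474 0.0151] [[0.493, 0.0207], [0.5443, 0.0731]] 520.9 40.0 36.0
now [0.5242 0.0104 0.0226] t 10.15  shift mm [ -0.4 109.6   0.7] rot [-0.0007  0.0003  0.    ]
```

View pics/w6.png

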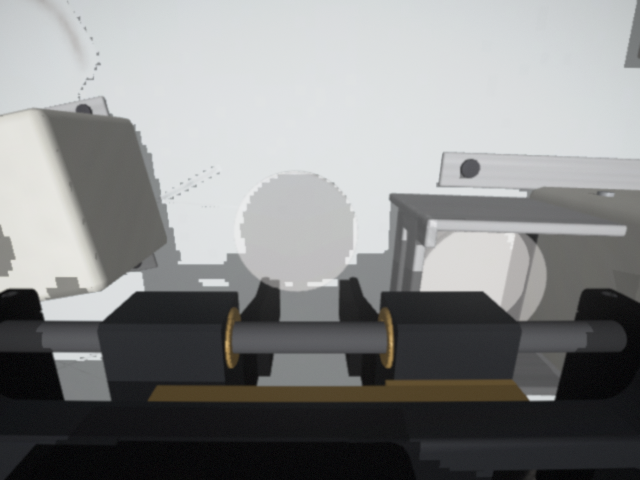

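View pics/s6.png

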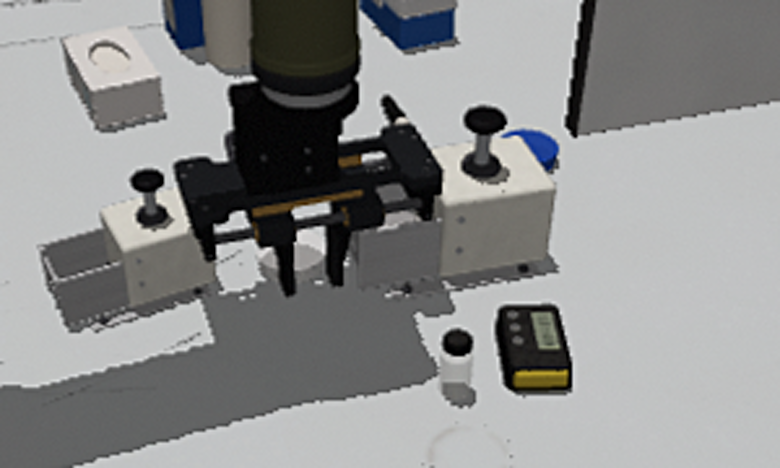

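The dish is centring itself in the finger cradle, at w6 (296,230). Continuing along the corridor.

```bash
python3 -m pendant '[[30,[0,5,1],[0,0,0]],[30,[0,10,1],[0,0,0]],[30,[0,15,1],[0,0,0]],[30,[0,20,1],[0,0,0]],[30,[0,25,1],[0,0,0]],[30,[0,30,1],[0,0,0]],[30,[0,35,1],[0,0,0]],[30,[0,40,1],[0,0,0]],[30,[0,45,1],[0,0,0]],[30,[0,50,1],[0,0,0]]]'
python3 - <<'E'
from h import *
dish("wrist","pics/w7.png",(.52,.096))
plan([.525,.12,.023],Rdown(0))
E
```

```text
time_s: 10.98
tool_pos: [0.5252, 0.0609, 0.0226]
tool_rot: [41.5, 90.0, 41.4]
force: [-0.4, 0.7, 0.2]
grip_width: 0.03
wrist (0.81, (519, 373), ((640.2786865234375, 14.343989372253418), 8.281296730041504), array([0.6398, 0.0145, 0.0075]))
wrist (0.62, (310, 237), ((525.6925048828125, 90.80438995361328), 30.032081604003906), array([0.5255, 0.0919, 0.0075]))
wrist lm 0.8 [0.5239 0.0919 0.    ]
wrist depth 11991 [0.5255 0.0934 0.0151] [[0.5002, 0.0673], [0.5508, 0.1189]] 523.7 88.0 33.6
now [0.5251 0.061  0.0225] t 11.13  shift mm [-0.5 59.  -0.1] rot [-0.      0.     -0.0001]
```

View pics/w7.png

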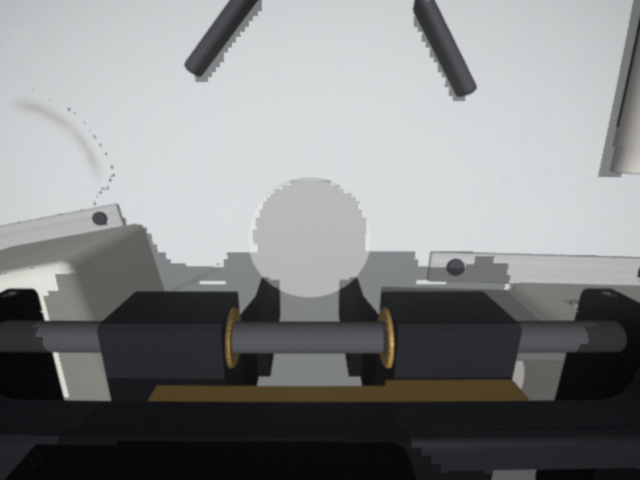

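```bash
python3 -m pendant '[[30,[0,5,0],[0,0,0]],[30,[0,10,0],[0,0,0]],[30,[0,15,0],[0,0,0]],[30,[0,20,0],[0,0,0]],[30,[0,25,0.5],[0,0,0]],[30,[0,30,1],[0,0,0]],[30,[0,35,1.5],[0,0,0]],[30,[0,40,2],[0,0,0]],[30,[0,45,2.5],[0,0,0]],[30,[0,50,3.5],[0,0,0]]]'
python3 - <<'E'
from h import *
c=dish("wrist","pics/w8.png",(.527,.145))
for d in models.landmark_of("wrist","stop_home"): print("home",round(d["confidence"],2),px2w(c,d["centre"][1]*640,d["centre"][0]*480,0).round(4))
plan([.534,.1657,.023],Rdown(-4.2))
E
```

```text
time_s: 11.97
tool_pos: [0.5287, 0.1109, 0.0225]
tool_rot: [148.7, 90.0, 148.6]
force: [-0.0, -1.2, 0.0]
grip_width: 0.0302
wrist (0.75, (309, 237), ((529.0430297851562, 140.76608276367188), 30.101573944091797), array([0.529 , 0.1419, 0.0075]))
wrist lm 0.7 [0.5281 0.1415 0.    ]
wrist depth 12021 [0.529  0.1433 0.0151] [[0.5037, 0.1172], [0.5543, 0.1689]] 527.4 138.0 33.5
now [0.5287 0.1104 0.0225] t 12.17  shift mm [-0.5 55.3  5.2] rot [0.0726 0.     0.0001]
```

View pics/w8.png

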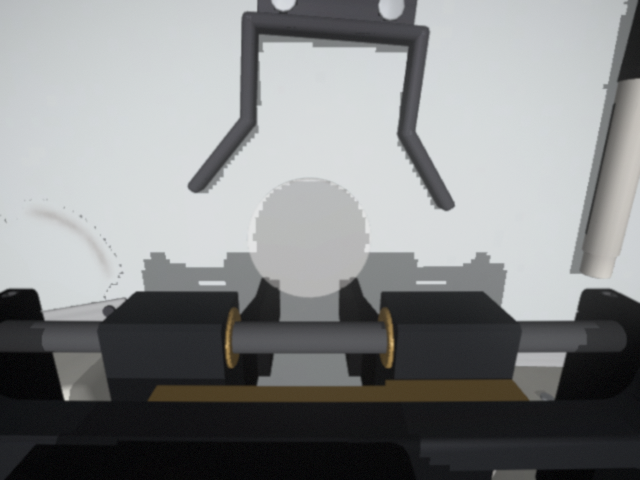

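w8 shows the dish at (309,237), centred in the cradle in front of the mouth of the stop (mouth tips at 198,186 and 446,204). I cross-check the home point from this view.

Run:
```python
from h import *
c=cam("wrist")
pts=dict(Lb=(258,35),Lf=(254,122),Rb=(416,43),Rf=(401,132))
W={k:px2w(c,*map(float,p),.012) for k,p in pts.items()}
for k in W: print(k,W[k].round(4))
ax=((W['Lb']-W['Lf'])/2+(W['Rb']-W['Rf'])/2)[:2]; ax/=np.hypot(*ax); mid=(W['Lb']+W['Rb'])[:2]/2
print("axis",ax,"home",mid-ax*.0295)
```

```text
Lb [0.5087 0.227  0.012 ]
Lf [0.5056 0.1939 0.012 ]
Rb [0.5721 0.2241 0.012 ]
Rf [0.5684 0.1898 0.012 ]
axis [0.09957967 0.99502959] home [0.53741766 0.19623154]
```

```bash
python3 -m pendant '[[30,[0,6,1],[0.01,0,0]],[30,[0,12,2],[0.02,0,0]],[30,[0,18,3],[0.03,0,0]],[30,[0,24,3.5],[0.04,0,0]],[30,[0,30,4],[0.05,0,0]],[30,[0,36,4.5],[0.06,0,0]],[30,[0,41,5],[0.07,0,0]],[30,[0,45,5.3],[0.073,0,0]],[30,[0,48,5.6],[0.073,0,0]],[30,[0,50,5.8],[0.073,0,0]]]'
python3 - <<'E'
from h import *
c=dish("wrist","pics/w9.png",(.536,.194))
plan([.534,.1657,.023],Rdown(-4.2))
E
```

```text
time_s: 13.05
tool_pos: [0.5345, 0.1608, 0.0225]
tool_rot: [94.2, 90.0, 90.0]
force: [-0.5, -0.0, 0.4]
grip_width: 0.03
wrist (0.72, (309, 237), ((537.1322021484375, 190.6832733154297), 30.023744583129883), array([0.5372, 0.1918, 0.0075]))
wrist lm 0.72 [0.5361 0.1923 0.    ]
wrist depth 14403 [0.537  0.196  0.0146] [[0.5016, 0.1673], [0.5722, 0.2313]] 536.0 194.0 40.0
now [0.5345 0.1604 0.0226] t 13.2  shift mm [-0.4  5.3 -0.9] rot [-0.0006  0.      0.    ]
```

View pics/w9.png

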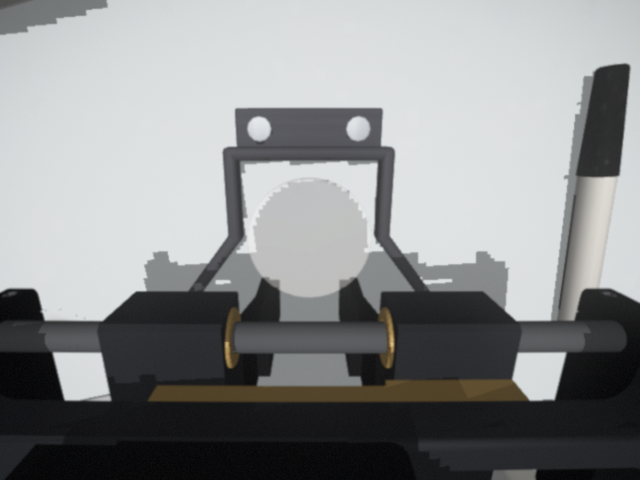

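w9 shows the dish at (309,237) between the side bars, with about 8 mm still to go to the back bar (inner edge at row 160, dish edge at row 178). Now a slow final push.

```bash
python3 -m pendant '[[30,[0,1.5,0],[0,0,0]],[30,[0,3,0],[0,0,0]],[30,[0,4,0],[0,0,0]],[30,[0,5,0],[0,0,0]],[30,[0,6,0],[0,0,0]],[30,[0,6.5,0],[0,0,0]],[30,[0,7,0],[0,0,0]]]'
python3 - <<'E'
from h import *
c=dish("wrist","pics/w10.png",(.537,.199))
plan([.534,.1657,.023],Rdown(-4.2))
E
```

```text
time_s: 13.78
tool_pos: [0.5351, 0.1674, 0.0226]
tool_rot: [43.4, 90.0, 39.1]
force: [-0.1, -0.3, 0.6]
grip_width: 0.0299
wrist lm 0.75 [0.5364 0.199  0.    ]
wrist depth 15233 [0.5378 0.2031 0.0144] [[0.5022, 0.174], [0.5727, 0.233]] 537.0 199.0 40.0
now [0.5351 0.1674 0.0226] t 13.93  shift mm [-0.4 -1.7 -0.9] rot [-0.0006  0.     -0.0001]
```

View pics/w10.png

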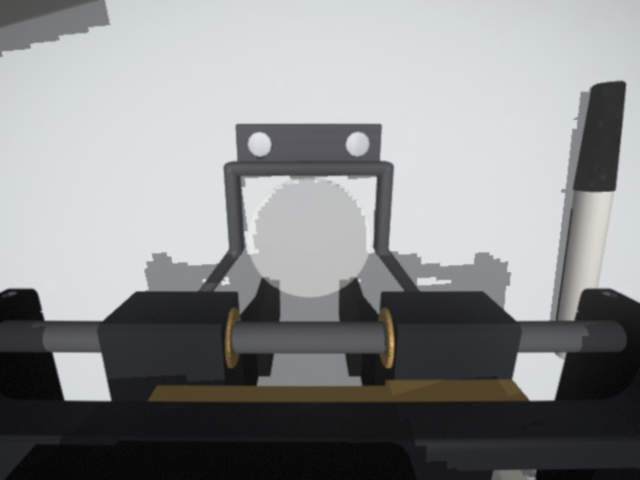

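```bash
python3 -m pendant '[[30,[0,0.5,0],[0,0,0]],[30,[0,1,0],[0,0,0]],[30,[0,1.5,0],[0,0,0]],[30,[0,1.5,0],[0,0,0]],[30,[0,1.5,0],[0,0,0]]]'
python3 -m pendant '[[30,[0,0.5,0],[0,0,0]],[30,[0,1,0],[0,0,0]],[30,[0,1,0],[0,0,0]],[30,[0,1,0],[0,0,0]]]'
python3 - <<'E'
from h import *
c=dish("wrist","pics/w11.png",(.537,.199)); plan([.534,.1657,.023],Rdown(-4.2))
E
```

```text
time_s: 14.35
tool_pos: [0.5352, 0.1687, 0.0226]
tool_rot: [-69.7, 90.0, -74.0]
force: [-0.1, -1.0, 0.2]
grip_width: 0.0304
time_s: 14.68
tool_pos: [0.5353, 0.1692, 0.0225]
tool_rot: [-96.6, 90.0, -100.9]
force: [-0.8, -2.9, -0.0]
grip_width: 0.0302
wrist (0.64, (309, 238), ((537.6598510742188, 198.4921875), 30.144977569580078), array([0.5378, 0.1996, 0.0075]))
wrist lm 0.76 [0.5364 0.2001 0.    ]
wrist depth 15171 [0.538  0.2041 0.0144] [[0.5022, 0.1751], [0.5727, 0.233]] 537.0 199.1 40.0
now [0.5352 0.1692 0.0225] t 14.83  shift mm [-0.5 -3.6 -1. ] rot [-0.0011 -0.0001  0.0006]
```

View pics/w11.png

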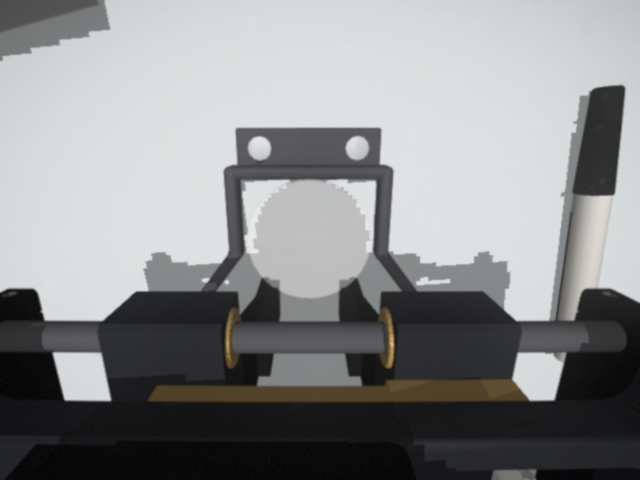

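The dish touches the back bar: a 2.9 N reaction has built up and motion has stopped. I retreat, raise the arm and check.

```bash
python3 -m pendant '[[30,[0,-3,0],[0,0,0]],[30,[0,-8,0],[0,0,0]],[30,[0,-14,0],[0,0,0]],[30,[0,-18,0],[0,0,0]],[30,[-15,-20,0],[0,0,0]],[30,[-45,-20,0],[0,0,0]],[30,[-80,-20,0],[0,0,0]],[30,[-115,-20,0],[0,0,0]],[30,[-155,-20,0],[0,0,0]],[30,[-190,-20,0],[0,0,0]]]'
python3 -m pendant '[[30,[0,-35,0],[0,0,0]],[30,[0,-70,0],[0,0,0]],[30,[0,-105,0],[0,0,0]],[30,[0,-140,0],[0,0,0]],[30,[0,-175,0],[0,0,0]],[30,[0,-205,0],[0,0,0]],[30,[0,-230,0],[0,0,0]],[30,[0,-230,0],[0,0,0]],[30,[0,-230,0],[0,0,0]],[30,[0,-230,0],[0,0,0]]]'
python3 - <<'E'
from h import *
c=dish("top",None,(.537,.199)); cv2.imwrite('pics/t12.png',cv2.resize(c['image'][110:340,180:420],None,fx=3,fy=2.6,interpolation=cv2.INTER_CUBIC))
for l,z in [("stop_home",0),("marker",0.0),("timer",0.0),("plunger_top",.128)]:
    for d in models.landmark_of("top",l): print(l,round(d["confidence"],2),px2w(c,d["centre"][1]*640,d["centre"][0]*480,z).round(4))
c=dish("side",None,(.537,.199));cv2.imwrite('pics/s12.png',cv2.resize(c['image'][150:330,180:480],None,fx=2.6,fy=2.6,interpolation=cv2.INTER_CUBIC))
plan([.5,0,.2])
E
```

```text
time_s: 15.67
tool_pos: [0.5338, 0.1495, 0.215]
tool_rot: [50.0, 89.9, 45.8]
force: [0.6, 0.2, 0.6]
grip_width: 0.0296
time_s: 16.5
tool_pos: [0.5168, -0.0788, 0.2125]
tool_rot: [83.5, 89.9, 79.2]
force: [-0.4, 0.4, 0.5]
grip_width: 0.0301
top (0.79, (297, 205), ((601.3795166015625, 31.36699867248535), 29.335765838623047), array([0.6014, 0.0315, 0.0075]))
top (0.65, (218, 232), ((539.2615966796875, 203.90086364746094), 27.730703353881836), array([0.5381, 0.2044, 0.0075]))
top (0.6, (253, 132), ((767.1311645507812, 134.55836486816406), 28.307043075561523), array([0.7669, 0.135 , 0.0075]))
top lm 0.97 [0.7686 0.136  0.    ]
top lm 0.93 [0.6084 0.0324 0.    ]
top lm 0.56 [0.5377 0.2107 0.    ]
top depth 630 [0.5369 0.2047 0.0154] [[0.5014, 0.1775], [0.572, 0.2347]] 537.0 199.2 39.8
stop_home 0.84 [0.5316 0.1969 0.    ]
stop_home 0.31 [0.5414 0.2066 0.    ]
marker 0.65 [0.6697 0.1935 0.    ]
plunger_top 0.5 [0.67   0.0365 0.128 ]
plunger_top 0.4 [0.4131 0.0593 0.128 ]
side (0.79, (283, 208), ((538.1279296875, 205.6246337890625), 37.71687698364258), array([0.5377, 0.205 , 0.0075]))
side (0.67, (329, 234), ((609.7880859375, 71.06889343261719), 23.15882682800293), array([0.6099, 0.0742, 0.0075]))
side (0.42, (387, 205), ((771.3851928710938, 139.17623901367188), 33.625553131103516), array([0.7834, 0.1425, 0.0075]))
side lm 0.63 [0.5409 0.1906 0.    ]
side lm 0.59 [0.7685 0.1355 0.    ]
side lm 0.4 [0.6116 0.0454 0.    ]
side depth 306 [0.5329 0.2    0.0156] [[0.5, 0.1738], [0.5595, 0.2318]] 532.0 208.1 37.5
now [ 0.5168 -0.0792  0.2125] t 17.0  shift mm [ 12.5  77.8 -22.6] rot [0. 0. 0.]
```

View pics/t12.png

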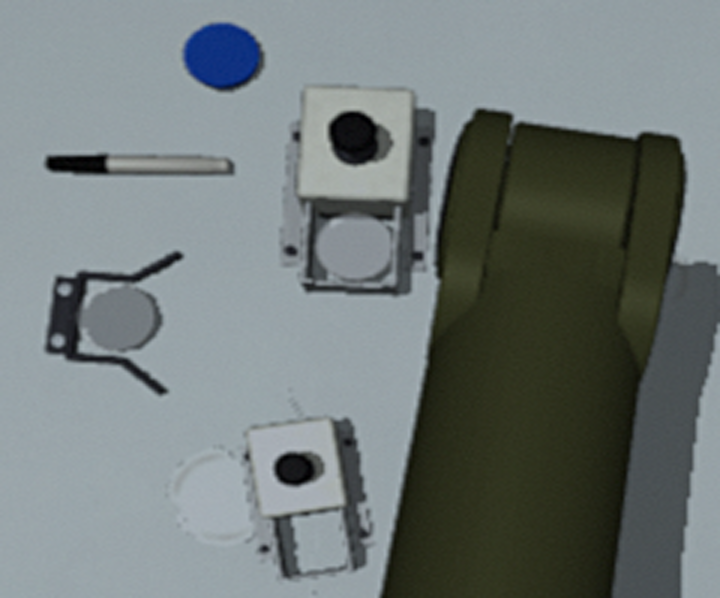

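View pics/s12.png

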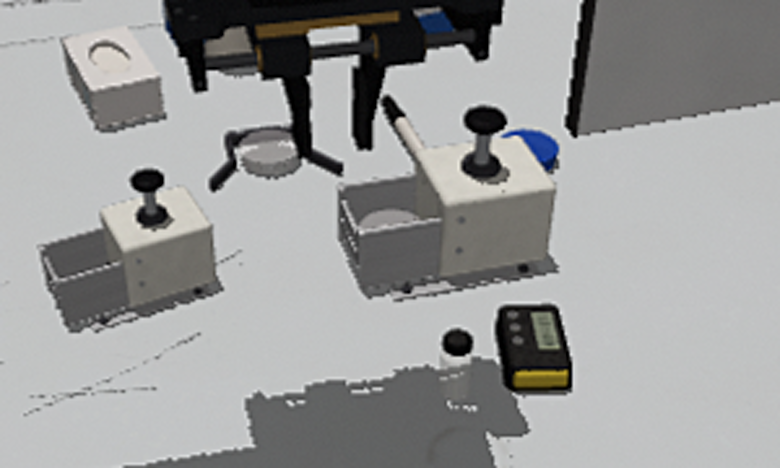

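The dish is seated against the back bar (t12, dish at 120,317). The plunger is up, two dishes remain in the magazine, and the vial, timer and marker look where they were. Handing in.

```bash
python3 -c "
from cell import env,telemetry
print(telemetry.get_obs()['force']); print(env.sign_off())"
```

```text
[ 0.43183004  0.07890021 -0.02814006]
the job is handed in; nothing more can be done
None
```

I pressed the large dispenser's plunger once until it stopped (about 21 N), and one dish came out. After the plunger came back up, I pushed the dish along the worktop between the two fingertips into the U-stop. It met the back bar with about 3 N. I then backed off, raised the arm and handed in at about 17 s; no verdict was reported.

**Last checks:**
- **Dish in the stop:** it lies flat against the back bar. The wrist camera had put its centre at about (0.537, 0.200) before I backed off. My fit of the stop put the home point at (0.536, 0.199).
- **Plunger:** it is up.
- **Other dishes:** none came out; the stack looks lower in the magazine. I judged this from the pictures and did not measure its height.
- **Vial, timer and marker:** they look unmoved. The marker measured within about 3 mm of its start; the vial and timer I checked only by eye.

**Disagreements:**
- The home-point estimates varied by a few mm: y was 0.196 in the wrist view and 0.197 from the trained network in the top view, against 0.199 from my fit.
- The dish masks in the top and side pictures read about 5 mm further towards the back (y 0.204–0.205). The top-view network placed the dish origin at y 0.211, about 11 mm too far back and beyond the 7 mm limit. I put less weight on these because the back bar stops the dish from going that far.

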